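# Bed the jet holders lightly in the drawer

## Robot

A 6-joint arm with a two-finger parallel gripper is mounted at the origin on the work surface. World frame = base frame: x ahead of the robot, y to its left, z up, the work surface at z = 0. Lengths are in m, angles in degrees, forces in N, time in s.
With the tool pointing down it reaches from about 0.375 to 0.9 m from the base axis. Payload 3.1 kg.
Tool frame: the origin (TCP) lies on the centre line of the jaws, within the pads' length; the fingertips stand 25 mm ahead of it and the grasp point (between the pads) lies 6 mm ahead of it; z points along the fingers, y is the line along which they close (so a half turn about z gives the same grasp; the last joint's range is limited). The gripper opens to 87 mm and grips with 3 to 60 N. Pads are 19 mm wide; open, the fingers measure 117 mm over their backs; the gripper's body (75 mm by 190 mm) begins 51 mm behind the grasp point.
Start: joints at [65.804, 30.224, 82.088, -0, 67.689, -10.227], TCP at [0.151, 0.607, 0.248] pointing down, gripper open.
Joint ranges: [-176.69, 176.69], [-43.24, 126.21], [12.49, 139.97], [-82, 262], [0, 151.66], [-163.58, 163.58]. Speed limits (degrees/s): [159.86, 159.86, 180, 180, 180, 180].

## Interface

Orientations are given as a 3x3 rotation matrix whose columns are the frame's x, y, z axes.
In Python, from rig import bot, cams, models gives the robot as it stands. The module is installed in compiled form; this text tells all that it offers.
- The arm moves only by the shell command python3 -m handwheel 'ROWS' [OPENING]. ROWS is JSON, a list of rows, each a list of 6 numbers: the shift along the world's x, y, z each as a share of 1 m, from -1 to 1, then the turn, a rotation vector about the world's x, y, z each as a share of 2 rad, from -1 to 1. In form: [[dx, dy, dz, wx, wy, wz], ...]. A call has exactly 8 rows; each row is the pose to reach, as a shift and turn from the pose commanded when the call began; what a row does not reach only later rows make up. A row lasts 1/12 s, in which the tool goes at most 41.7 mm and 7.16 degrees, less where a joint would pass 70% of its speed; a pose out of reach is approached as far as the arm can. A call with a number of a shift or a turn outside -1 to 1 is refused whole. A call with a gripper value outside its range is refused whole. OPENING is the opening, from -1 (shut) to 1 (fully open), so that 0 is half open, set as the call begins (- or left out, the last holds). The fingers move at their own pace and stop on an object; the grip force is fixed at half the most. Time passes only in rows, so rows that repeat a pose let the fingers close, or fill a call up. It gives the time, the measured TCP pose, the force, the opening and the grip force at its end, in the units of the state.
- bot.read_state(): the state, without advancing time (a new reading comes with each control period).
- cams.capture(name): name is "scene" or "top" or "wrist"; returns (picture, depth): 480x640x3 uint8, blue, green, red; 480x640 float32, m along the optical axis (not along the pixel's ray), 0 where there is no reading.
- cams.calibration(name): a dict with "mtx" (3x3 intrinsics, pixels), "dist_coeffs" ([k1, k2, p1, p2, k3] as OpenCV has them; the pictures are not rectified), "R" (3x3) and "t" (3): a world point X has camera coordinates R X + t; the wrist camera has in their place "tool_from_camera" (4x4, takes a point from camera to tool coordinates, whose origin is the TCP and whose axes are the flange's). Camera axes: x right, y down, z forward; pixel columns grow to the right and rows downward; lengths in m; the calibration is good to about 2 mm. A picture is of the moment at which its call begins: read the wrist's pose just before it. calibration takes no time and is no camera call.
- bot.hand_in(): hands the job in; it is judged then, once.
Trained networks look in the newest picture that a camera, given by its name, has taken for a name from the list of things; names that differ only in an ending like _2 or _b are one class to them, and where a whole thing is asked for, a point or a joint stands for the part that bears it (a point fixed in the world has none). Each returns a list of dicts, best first, with "conf" (0 to 1); they miss things now and then, are a little off and sometimes report something else, mostly with a low value. They report only what shows in the picture. A call takes as long as a camera call.
- models.spot_in(query, camera): "position" ([column, row] in pixels, amid what is visible of it).
- models.tip_of(query, camera): "position" ([column, row] in pixels: a listed point, or the origin of a listed thing).
The state is a dict: "time_s": time; "joint_positions": joint angles; "qvel": joint speeds; "tau": joint torques, N m; "position": TCP position; "tcp_rot": TCP orientation; "force": force on the tool from outside, world axes, zero at the start; "moment": the same for the moment, N m; "opening": opening from 0.0 (shut) to 1.0 (fully open); "grasp_force": force on a finger pad.
Only numpy, scipy, OpenCV 4.12 (cv2) and the standard library are available. Lean on these libraries where they do the work, as an engineer would, in place of code of your own. Each camera call takes 0.05 s, during which the arm holds its last target. There are 200 camera calls.

## Task

Bed three brass jet holders in their rubber sockets in the open drawer: press them down lightly with a fingertip, first the white-topped one, then the red, then the blue, so that the gap under each cap is about half closed (roughly 10 mm down) and none is driven to the bottom. Don't grip or pull up any holder, and leave the green-topped spare and the other things lying about as they are.

Things in the scene. Friction and masses are not known exactly. Their poses are not given: they have to be found in the camera images.
- jet_chest: low steel jet chest, 75 mm high, fixed, its drawer pulled out. Origin: on the work surface under the drawer's centre; x from the drawer's front to the chest, y along the width. Drawer 180 (x) by 340 (y) mm, walls 6 mm thick and 50 mm high, blue front with a bar handle 22 mm out, ridged rubber floor at 20 mm. The chest fills x +90 to +310, y -180 to +180 mm; loose things stand on it
- socket_white: black rubber socket of the white-topped jet holder, fixed on the drawer floor: round, 38 mm across the foot, 25 mm high, so its rim is 45 mm above the work surface. Origin: centre of its underside, z up. Which of the four places in the drawer it has varies; neighbouring sockets stand at least 85 mm apart (centres)
- white_top (a point): centre of the top face of the white-topped brass jet holder (first to be pressed): a brass stem with a round brass cap 26 mm across, a white disc 23 mm across on top; disc and cap together 10 mm thick. At joint value 0 the top is 75 mm above the work surface, with a 20 mm gap between the underside of the cap and the socket's rim
- jet_white (a joint): how far the white-topped holder is pushed down, m: 0 = standing proud, gap 20 mm; 0.010 = gap half closed; 0.020 = cap down on the rim, a hard stop; negative = pulled up. Starts between 0 and 0.004. It moves straight down against about 3 N of friction at any depth, has no spring, and stays where it is left
- socket_red: black rubber socket of the red-topped jet holder, fixed on the drawer floor: round, 38 mm across the foot, 25 mm high, so its rim is 45 mm above the work surface. Origin: centre of its underside, z up. Which of the four places in the drawer it has varies; neighbouring sockets stand at least 85 mm apart (centres)
- red_top (a point): centre of the top face of the red-topped brass jet holder (second to be pressed): a brass stem with a round brass cap 26 mm across, a red disc 23 mm across on top; disc and cap together 10 mm thick. At joint value 0 the top is 75 mm above the work surface, with a 20 mm gap between the underside of the cap and the socket's rim
- jet_red (a joint): how far the red-topped holder is pushed down, m: 0 = standing proud, gap 20 mm; 0.010 = gap half closed; 0.020 = cap down on the rim, a hard stop; negative = pulled up. Starts between 0 and 0.004. It moves straight down against about 3 N of friction at any depth, has no spring, and stays where it is left
- socket_blue: black rubber socket of the blue-topped jet holder, fixed on the drawer floor: round, 38 mm across the foot, 25 mm high, so its rim is 45 mm above the work surface. Origin: centre of its underside, z up. Which of the four places in the drawer it has varies; neighbouring sockets stand at least 85 mm apart (centres)
- blue_top (a point): centre of the top face of the blue-topped brass jet holder (third to be pressed): a brass stem with a round brass cap 26 mm across, a blue disc 23 mm across on top; disc and cap together 10 mm thick. At joint value 0 the top is 75 mm above the work surface, with a 20 mm gap between the underside of the cap and the socket's rim
- jet_blue (a joint): how far the blue-topped holder is pushed down, m: 0 = standing proud, gap 20 mm; 0.010 = gap half closed; 0.020 = cap down on the rim, a hard stop; negative = pulled up. Starts between 0 and 0.004. It moves straight down against about 3 N of friction at any depth, has no spring, and stays where it is left
- socket_green: black rubber socket of the green-topped jet holder, fixed on the drawer floor: round, 38 mm across the foot, 25 mm high, so its rim is 45 mm above the work surface. Origin: centre of its underside, z up. Which of the four places in the drawer it has varies; neighbouring sockets stand at least 85 mm apart (centres)
- green_top (a point): centre of the top face of the green-topped brass jet holder (the spare, to be left alone): a brass stem with a round brass cap 26 mm across, a green disc 23 mm across on top; disc and cap together 10 mm thick. At joint value 0 the top is 75 mm above the work surface, with a 20 mm gap between the underside of the cap and the socket's rim
- jet_green (a joint): how far the green-topped holder is pushed down, m: 0 = standing proud, gap 20 mm; 0.010 = gap half closed; 0.020 = cap down on the rim, a hard stop; negative = pulled up. Starts between 0 and 0.004. It moves straight down against about 3 N of friction at any depth, has no spring, and stays where it is left
- throttle_slide: bystander, silver throttle slide: loose upright tube 30 mm across, 40 mm high, on the chest top. Origin: centre of its underside
- inspection_cup: bystander, clear plastic cup: loose, 54 mm across the rim, 50 mm high, on the chest top. Origin: centre of its underside
- caliper: bystander, steel vernier caliper: loose, 220 mm long (along its y), 9 mm thick, lying on the work surface beside the drawer. Origin: underside, middle of its beam
- choke_lever: bystander, red anodized choke lever: loose, 80 mm long, 10 mm thick, lying on the work surface beside the drawer. Origin: underside of its hub, arm along its x

How it is judged (in metres and radians):
On the way, in this order (a step that is already met when the one before it is completed fails the run):
1. the white-topped holder is pressed down (value of joint jet_white above 0.006 m), for 0.1 s.
2. the red-topped holder is pressed down (value of joint jet_red above 0.006 m), for 0.1 s.
3. the blue-topped holder is pressed down (value of joint jet_blue above 0.006 m), for 0.1 s.
At the end, for the whole second after the job is handed in: The white-, red- and blue-topped holders are each 6 to 16 mm down (of 20 mm), the green-topped one is within 0 to 5.5 mm as it began (not pulled up over 3 mm), and the throttle slide, cup, caliper and choke lever lie still within 15 mm of where they were (value of joint jet_white between 0.006 and 0.016 m and value of joint jet_red between 0.006 and 0.016 m and value of joint jet_blue between 0.006 and 0.016 m and value of joint jet_green between -0.003 and 0.0055 m and distance of each of throttle_slide, inspection_cup, caliper, choke_lever from where it was at the start of the episode below 0.015 m and linear speed of each of throttle_slide, inspection_cup, caliper, choke_lever below 0.02 m/s); the robot touches nothing.
It fails at once if a holder is pressed before its turn (red before white, or blue before red) ((value of joint jet_red above 0.006 m and value of joint jet_white below 0.006 m) or (value of joint jet_blue above 0.006 m and value of joint jet_red below 0.006 m)).
It fails at once if a holder is driven down to the bottom or pushed hard (over 15 N) (value of joint any of jet_white, jet_red, jet_blue, jet_green above 0.0175 m or contact force between any of the fingers, the arm and socket_white above 15 N or contact force between any of the fingers, the arm and socket_red above 15 N or contact force between any of the fingers, the arm and socket_blue above 15 N).
It fails at once if a holder is pulled up or lifted (value of joint any of jet_white, jet_red, jet_blue, jet_green below -0.003 m).
It fails at once if the green-topped spare is pressed (value of joint jet_green above 0.0055 m or contact force between any of the fingers, the arm and socket_green above 2 N).
It fails at once if a bystander is moved or lifted (distance of any of throttle_slide, inspection_cup, caliper, choke_lever from where it was at the start of the episode above 0.015 m).
It also fails if it takes over 40 s, if anything falls off the work surface, if the arm or the gripper's body presses on something with over 40 N, if the wrist force passes 120 N, or if a joint passes its speed limit or range.

## Working session

There is one attempt and no reset: what is moved stays moved. The work goes in short steps, Python scripts to look and compute and a shell command to move; the robot and the scene stay as the last step left them, time stands still between calls to the robot, and variables do not carry over. Pictures are saved under pics/ and viewed, at most 10 in all, crops included, and the job is handed in when it is done.

```bash
mkdir -p pics; cat > h.py <<'E'
from rig import bot,cams,models
import numpy as np,cv2
def world(cam,px,z=None,depth=None):
    c=cams.calibration(cam); K=np.array(c["mtx"]);D=np.array(c["dist_coeffs"])
    n=cv2.undistortPoints(np.array([[px]],float),K,D)[0,0]; r=np.array([n[0],n[1],1.])
    if cam=="wrist":
        s=bot.read_state();T=np.eye(4);T[:3,:3]=s["tcp_rot"];T[:3,3]=s["position"]
        M=T@np.array(c["tool_from_camera"]);R=M[:3,:3];o=M[:3,3]
    else:
        R=np.array(c["R"]).T;o=-R@np.array(c["t"])
    d=R@r
    k=(z-o[2])/d[2] if z is not None else depth
    return o+k*d
E
python3 - <<'E'
from h import *
np.set_printoptions(precision=4,suppress=True)
s=bot.read_state();print(s["position"],s["tcp_rot"],s["opening"],s["force"],s["time_s"])
im,d=cams.capture("top");cv2.imwrite("pics/top.png",im)
for n in ["white","red","blue","green"]:
    for m in models.tip_of(n+"_top","top")[:2]:
        p=m["position"];u,v=map(int,np.round(p));dd=np.median(d[v-2:v+3,u-2:u+3])
        print(n,m["conf"],p,world("top",p,z=.073),world("top",p,depth=dd))
for n in ["throttle_slide","inspection_cup","caliper","choke_lever","jet_chest"]:
    for m in models.tip_of(n,"top")[:1]: print(n,m["conf"],m["position"],world("top",m["position"],z=.07 if n[0] in"ti" else 0))
E
```

```text
[0.1506 0.6059 0.2466] [[-0.9704  0.2413 -0.0008]
 [ 0.2413  0.9704 -0.002 ]
 [ 0.0003 -0.0021 -1.    ]] 0.9983445451381507 [ 0.2549  0.4241 -0.4319] 0.0
white 0.54 [310.0, 287.6] [0.5547 0.0633 0.073 ] [0.5548 0.0633 0.0716]
red 0.45 [360.0, 305.8] [ 0.5172 -0.0334  0.073 ] [ 0.5172 -0.0333  0.0739]
blue 0.62 [279.4, 323.4] [0.4868 0.1237 0.073 ] [0.4868 0.1237 0.0732]
green 0.72 [236.1, 300.5] [0.5326 0.2082 0.073 ] [0.5326 0.2084 0.0721]
throttle_slide 0.5 [308.2, 218.3] [0.6939 0.0646 0.07  ]
inspection_cup 0.9 [230.7, 233.9] [0.6656 0.2208 0.07  ]
caliper 0.94 [417.0, 275.0] [ 0.5801 -0.1626  0.    ]
choke_lever 0.81 [189.0, 347.3] [0.4388 0.3222 0.    ]
jet_chest 0.66 [298.8, 305.1] [0.5224 0.0902 0.    ]
```

View pics/top.png

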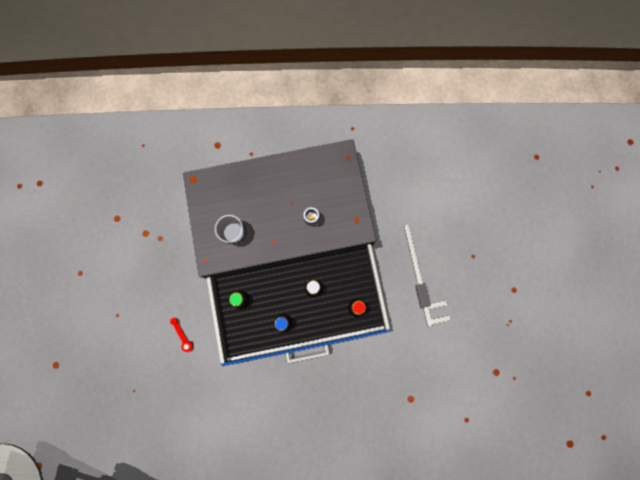

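The picture shows white (313,287), red (359,308), blue (281,324) and green (236,299), and the detections match. I'll shut the gripper and approach white.

```bash
r='[0.404,-0.543,0,0,0,0]'; python3 -m handwheel '[[0.404,-0.543,0,0,0,0],[0.404,-0.543,0,0,0,0],[0.404,-0.543,0,0,0,0],[0.404,-0.543,0,0,0,0],[0.404,-0.543,0,0,0,0],[0.404,-0.543,0,0,0,0],[0.404,-0.543,0,0,0,0],[0.404,-0.543,0,0,0,0]]' -1
```

```text
time_s: 1.17
position: [0.3507, 0.3375, 0.2479]
tcp_rot: [[-0.971, 0.241, 0.001], [0.241, 0.971, 0.0], [-0.001, 0.001, -1.0]]
force: [-0.2, 0.0, 0.3]
opening: 0.48
grasp_force: 0.0
```

```bash
python3 -m handwheel '[[0.2,-0.265,0,0,0,0],[0.2,-0.265,0,0,0,0],[0.2,-0.265,0,0,0,0],[0.2,-0.265,0,0,0,0],[0.2,-0.265,0,0,0,0],[0.2,-0.265,0,0,0,0],[0.2,-0.265,0,0,0,0],[0.2,-0.265,0,0,0,0]]'
python3 - <<'E'
from h import *
np.set_printoptions(precision=4,suppress=True)
s=bot.read_state();print(s["position"],s["opening"],s["force"],s["qvel"])
im,d=cams.capture("wrist");cv2.imwrite("pics/w1.png",im)
for n in ["white","red","blue","green"]:
    for m in models.tip_of(n+"_top","wrist")[:2]:
        p=m["position"];u,v=map(int,np.round(p));dd=np.median(d[v-2:v+3,u-2:u+3])
        print(n,m["conf"],p,world("wrist",p,z=.073),world("wrist",p,depth=dd))
E
```

```text
time_s: 1.83
position: [0.551, 0.072, 0.2478]
tcp_rot: [[-0.97, 0.242, 0.001], [0.242, 0.97, 0.0], [-0.001, 0.0, -1.0]]
force: [0.1, 0.8, -0.5]
opening: 0.008
grasp_force: 0.0
[0.551  0.072  0.2478] 0.008137606594503936 [ 0.1218  0.8197 -0.4584] [-39.5467  17.3375 -31.6875   0.5872  13.903  -39.373 ]
white 0.91 [298.8, 235.2] [0.5586 0.0548 0.073 ] [0.5586 0.0548 0.0732]
red 0.67 [189.2, 219.2] [ 0.5164 -0.034   0.073 ] [ 0.5163 -0.0333  0.0746]
blue 0.76 [350.1, 142.4] [0.485  0.1224 0.073 ] [0.485  0.1223 0.0744]
blue 0.28 [489.3, 309.5] [0.6685 0.2182 0.073 ] [0.5291 0.122  0.3081]
green 0.79 [458.7, 175.4] [0.5337 0.2091 0.073 ] [0.5336 0.2088 0.0736]
```

View pics/w1.png

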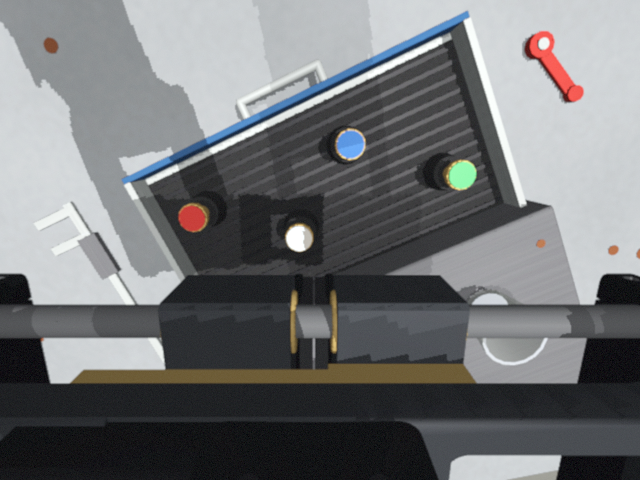

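White shows at (299,237), red (193,217), blue (349,144) and green (460,174). I'll refine these by colour centroid from the two saved pictures.

```bash
python3 - <<'E'
from h import *
np.set_printoptions(precision=4,suppress=True)
print(bot.read_state()["position"],bot.read_state()["qvel"])
def find(f,seed,rad):
    im=cv2.imread(f).astype(int);b,g,r=im[...,0],im[...,1],im[...,2]
    out={}
    M={"white":im.min(2)>130,"red":(r-np.maximum(b,g)>60)&(g<90),"blue":(b-r>60),"green":(g-r>60)}
    for n,(u,v) in seed.items():
        yy,xx=np.mgrid[:480,:640];m=M[n]&(np.hypot(xx-u,yy-v)<rad)
        nl,lab,st,ce=cv2.connectedComponentsWithStats(m.astype(np.uint8))
        k=1+st[1:,4].argmax();out[n]=(ce[k],st[k])
    return out
for cam,f,seed,rad in[("top","pics/top.png",dict(white=(313,287),red=(359,308),blue=(281,324),green=(236,299)),10),
 ("wrist","pics/w1.png",dict(white=(299,237),red=(193,217),blue=(349,144),green=(460,174)),22)]:
    for n,(c,st) in find(f,seed,rad).items(): print(cam,n,c,st,world(cam,c,z=.073))
E
```

```text
[0.5492 0.0741 0.2473] [ 1.76   -0.7635  1.2344  0.0588 -0.0697  0.0268]
top white [312.6807 286.6303] [307 281  12  12 119] [0.5565 0.058  0.073 ]
top red [358.5753 307.1233] [352 301  14  14 146] [ 0.5147 -0.0305  0.073 ]
top blue [280.7094 323.4359] [275 317  12  13 117] [0.4867 0.1212 0.073 ]
top green [235.3471 298.9917] [230 293  12  13 121] [0.5355 0.2097 0.073 ]
wrist white [298.3633 238.0844] [286 225  26  27 545] [0.5542 0.0595 0.073 ]
wrist red [191.332  218.1293] [178 206  27  26 518] [ 0.513  -0.0289  0.073 ]
wrist blue [350.1259 143.9238] [337 131  27  27 564] [0.485  0.1232 0.073 ]
wrist green [462.0306 174.804 ] [449 162  28  26 556] [0.5339 0.2119 0.073 ]
```

```bash
python3 -m handwheel '[[0.006,-0.015,-0.03,0,0,0],[0.006,-0.015,-0.065,0,0,0],[0.006,-0.015,-0.095,0,0,0],[0.006,-0.015,-0.115,0,0,0],[0.006,-0.015,-0.13,0,0,0],[0.006,-0.015,-0.138,0,0,0],[0.006,-0.015,-0.138,0,0,0],[0.006,-0.015,-0.138,0,0,0]]'
python3 - <<'E'
from h import *
im,d=cams.capture("wrist");cv2.imwrite("pics/w2.png",im)
for _ in range(3):
    s=bot.read_state();print(s["position"],s["force"])
    cams.capture("wrist")
E
```

```text
time_s: 2.75
position: [0.5555, 0.0601, 0.1099]
tcp_rot: [[-0.971, 0.24, -0.0], [0.24, 0.971, 0.0], [0.0, -0.0, -1.0]]
force: [-0.6, -0.2, 0.1]
opening: 0.006
grasp_force: 0.0
[0.55611896 0.05981275 0.11049025] [0.31162612 0.6236474  0.08102156]
[0.55645945 0.05959683 0.1107921 ] [-0.29402963  1.0655855   0.32441974]
[0.55658971 0.05940754 0.11091515] [-0.75719703  0.30158783 -1.12484037]
```

View pics/w2.png

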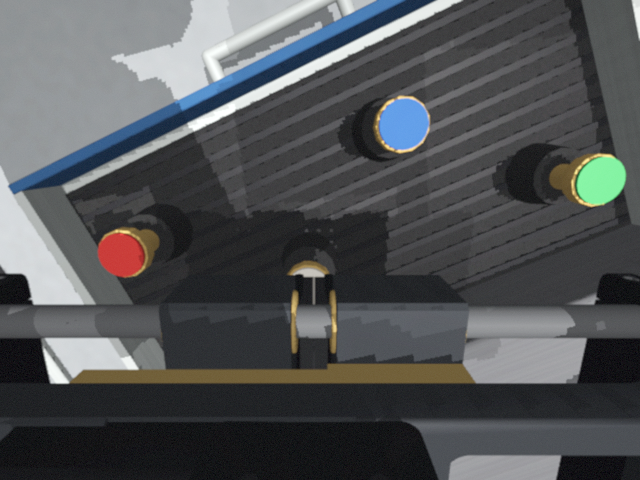

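```bash
python3 -m handwheel '[[0,-0.001,-0.004,0,0,0],[0,-0.001,-0.008,0,0,0],[0,-0.001,-0.010,0,0,0],[0,-0.001,-0.012,0,0,0],[0,-0.001,-0.014,0,0,0],[0,-0.001,-0.016,0,0,0],[0,-0.001,-0.017,0,0,0],[0,-0.001,-0.017,0,0,0]]'
```

```text
time_s: 3.62
position: [0.5558, 0.0581, 0.0923]
tcp_rot: [[-0.97, 0.241, -0.0], [0.241, 0.97, 0.0], [0.0, -0.0, -1.0]]
force: [-0.3, 0.4, 0.2]
opening: 0.006
grasp_force: 0.0
```

```bash
python3 -m handwheel '[[0,0,-0.0005,0,0,0],[0,0,-0.001,0,0,0],[0,0,-0.0015,0,0,0],[0,0,-0.002,0,0,0],[0,0,-0.002,0,0,0],[0,0,-0.002,0,0,0],[0,0,-0.002,0,0,0],[0,0,-0.002,0,0,0]]'
python3 - <<'E'
from h import *
im,d=cams.capture("scene");cv2.imwrite("pics/s1.png",im)
c=cams.calibration("scene")
p,_=cv2.projectPoints(np.array([[.5565,.058,.065]]),cv2.Rodrigues(np.array(c["R"]))[0],np.array(c["t"]),np.array(c["mtx"]),np.array(c["dist_coeffs"]))
u,v=p[0,0].astype(int);print(u,v,bot.read_state()["position"],bot.read_state()["force"])
v0=max(v-75,0);u0=max(u-100,0);cv2.imwrite("pics/s1c.png",cv2.resize(im[v0:v0+150,u0:u0+200],None,fx=4,fy=4,interpolation=cv2.INTER_CUBIC))
E
```

```text
time_s: 4.28
position: [0.5558, 0.0581, 0.0905]
tcp_rot: [[-0.97, 0.241, -0.0], [0.241, 0.97, 0.0], [0.0, -0.0, -1.0]]
force: [-1.3, -0.8, 2.0]
opening: 0.005
grasp_force: 1.0
348 227 [0.55585576 0.05808191 0.09056146] [-1.24175261 -0.83915122  1.37257411]
```

View pics/s1c.png

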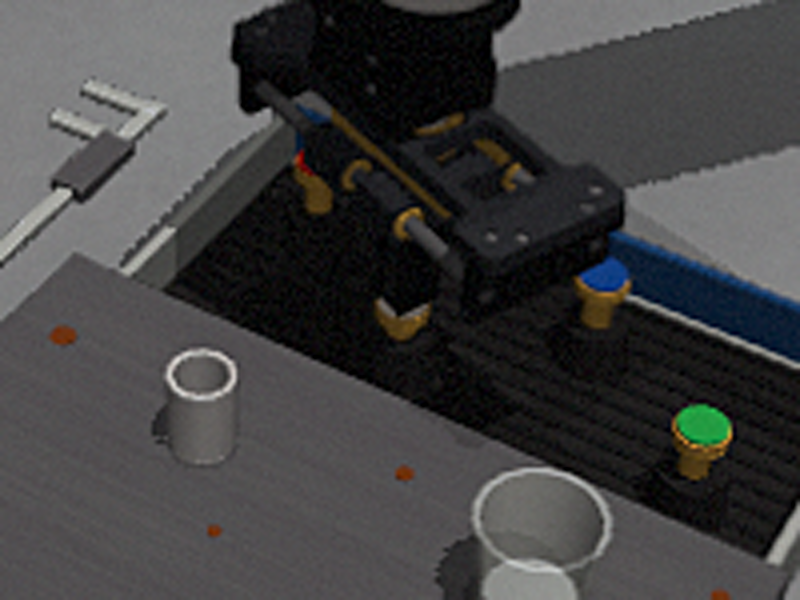

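The fingertip sits on white's cap at crop position (403,310), with the stem visibly shortened. The slide and the cup are undisturbed. Next: lift and go to red.

```bash
python3 -m handwheel '[[0,0,0.015,0,0,0],[0,0,0.035,0,0,0],[-0.02,-0.04,0.045,0,0,0],[-0.038,-0.075,0.045,0,0,0],[-0.042,-0.088,0.040,0,0,0],[-0.042,-0.088,0.030,0,0,0],[-0.042,-0.088,0.022,0,0,0],[-0.042,-0.088,0.020,0,0,0]]'
python3 - <<'E'
from h import *
for i in range(3): im,d=cams.capture("wrist")
cv2.imwrite("pics/w3.png",im)
s=bot.read_state();print(s["position"],s["force"],s["qvel"])
m=models.tip_of("white_top","wrist");print(m)
if m:
    u,v=map(int,m[0]["position"]);print(world("wrist",(u,v),depth=float(np.median(d[v-3:v+4,u-3:u+4]))))
E
```

```text
time_s: 5.0
position: [0.5133, -0.0293, 0.1089]
tcp_rot: [[-0.97, 0.242, -0.002], [0.242, 0.97, 0.001], [0.002, 0.0, -1.0]]
force: [-0.0, 0.3, -0.6]
opening: 0.004
grasp_force: 0.0
[ 0.51393292 -0.02882602  0.10984134] [-0.12787102  0.25286678  0.77824247] [ 0.0115246  -0.75025275 -0.30687154 -0.08260005  0.04531874 -0.12812136]
[{'position': [480.0, 317.7], 'conf': 0.76}]
[0.49352278 0.01721105 0.17212697]
```

View pics/w3.png

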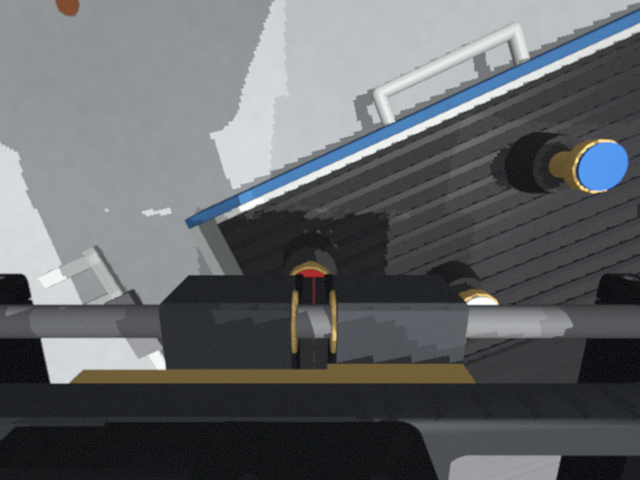

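Red's cap is centred under the fingers at (312,272), and white is partly hidden at (483,300). Press red.

```bash
python3 -m handwheel '[[0,-0.001,-0.005,0,0,0],[0,-0.001,-0.009,0,0,0],[0,-0.001,-0.0115,0,0,0],[0,-0.001,-0.0135,0,0,0],[0,-0.001,-0.0155,0,0,0],[0,-0.001,-0.0175,0,0,0],[0,-0.001,-0.019,0,0,0],[0,-0.001,-0.0195,0,0,0]]'
python3 - <<'E'
from h import *
for i in range(3): cams.capture("wrist")
s=bot.read_state();print(s["position"],s["force"])
E
```

```text
time_s: 5.87
position: [0.5139, -0.0309, 0.091]
tcp_rot: [[-0.97, 0.242, 0.0], [0.242, 0.97, 0.0], [-0.0, 0.0, -1.0]]
force: [1.0, 1.8, 2.6]
opening: 0.005
grasp_force: 1.3
[ 0.51372747 -0.0311481   0.09091034] [-0.81304985  0.69314577  0.42971203]
```

```bash
python3 -m handwheel '[[0,0,0.015,0,0,0],[0,0,0.045,0,0,0],[0,0.01,0.08,0,0,0],[0.02,0.03,0.11,0,0,0],[0.045,0.06,0.135,0,0,0],[0.055,0.08,0.15,0,0,0],[0.055,0.08,0.15,0,0,0],[0.055,0.08,0.15,0,0,0]]'
cat > chk.py <<'E'
from h import *
np.set_printoptions(precision=4,suppress=True)
for i in range(4): im,d=cams.capture("wrist")
s=bot.read_state();print(s["position"],s["force"])
import sys;cv2.imwrite(sys.argv[1],im)
for n in ["white","red","blue","green"]:
    for m in models.tip_of(n+"_top","wrist")[:1]:
        p=m["position"];u,v=map(int,np.round(p));dd=float(np.median(d[v-4:v+5,u-4:u+5]))
        print(n,m["conf"],p,world("wrist",p,depth=dd))
E
python3 chk.py pics/w4.png
```

```text
time_s: 6.68
position: [0.5692, 0.0497, 0.2417]
tcp_rot: [[-0.971, 0.239, 0.002], [0.239, 0.971, -0.001], [-0.002, -0.001, -1.0]]
force: [-0.3, -0.5, 0.3]
opening: 0.007
grasp_force: 0.0
[0.5671 0.0482 0.2394] [ 0.3521  0.9387 -0.0465]
white 0.8 [320.1, 215.8] [0.5567 0.0576 0.0654]
red 0.65 [222.9, 188.7] [ 0.513  -0.0197  0.0647]
blue 0.58 [376.9, 118.1] [0.4891 0.1217 0.0752]
green 0.73 [489.3, 149.9] [0.5366 0.2075 0.0747]
```

View pics/w4.png

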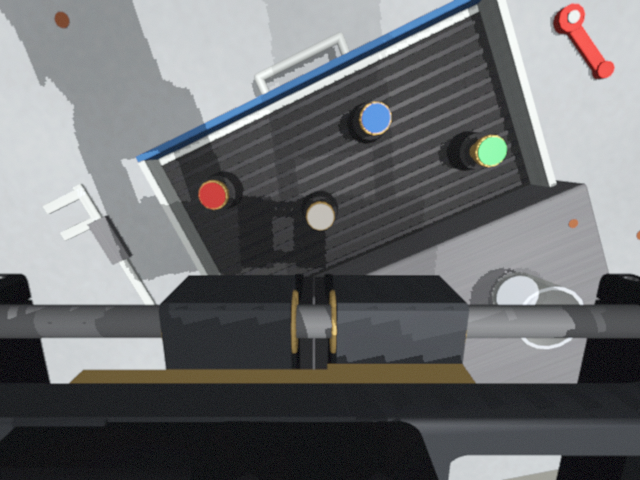

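White (320,216) and red (213,194) now sit at about 65 mm, roughly 10 mm down. Blue (375,118) and green (489,150) are still at about 75 mm. On to blue.

```bash
python3 -m handwheel '[[-0.025,0.025,-0.01,0,0,0],[-0.05,0.048,-0.03,0,0,0],[-0.07,0.065,-0.06,0,0,0],[-0.08,0.073,-0.09,0,0,0],[-0.08,0.073,-0.112,0,0,0],[-0.08,0.073,-0.124,0,0,0],[-0.08,0.073,-0.129,0,0,0],[-0.08,0.073,-0.129,0,0,0]]'
python3 - <<'E'
from h import *
for i in range(3): im,d=cams.capture("wrist")
cv2.imwrite("pics/w5.png",im[150:450,120:520])
s=bot.read_state();print(s["position"],s["force"])
E
```

```text
time_s: 7.75
position: [0.4882, 0.1218, 0.1109]
tcp_rot: [[-0.97, 0.242, -0.003], [0.242, 0.97, -0.0], [0.003, -0.001, -1.0]]
force: [0.9, -0.5, -1.6]
opening: 0.005
grasp_force: 0.0
[0.4897333  0.12181545 0.11279745] [-0.33249349  0.2120653  -0.30380684]
```

View pics/w5.png

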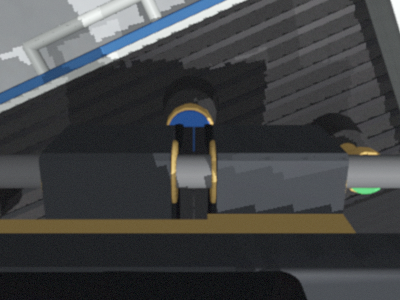

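Blue's cap shows at (190,115) in the crop, a few mm too far towards the robot. I'll shift -3 mm in x and press.

```bash
python3 -m handwheel '[[-0.003,0,-0.004,0,0,0],[-0.003,0,-0.009,0,0,0],[-0.003,0,-0.012,0,0,0],[-0.003,0,-0.0145,0,0,0],[-0.003,0,-0.0165,0,0,0],[-0.003,0,-0.0185,0,0,0],[-0.003,0,-0.020,0,0,0],[-0.003,0,-0.021,0,0,0]]'
python3 - <<'E'
from h import *
for i in range(3): cams.capture("wrist")
s=bot.read_state();print(s["position"],s["force"])
E
```

```text
time_s: 8.57
position: [0.4857, 0.122, 0.0909]
tcp_rot: [[-0.97, 0.241, -0.0], [0.241, 0.97, -0.0], [0.0, -0.0, -1.0]]
force: [-1.0, -0.5, 3.5]
opening: 0.0
grasp_force: 1.3
[0.48592254 0.12213712 0.09085185] [-0.61322347 -0.18759893  0.5182801 ]
```

```bash
python3 -m handwheel '[[0,0,0.015,0,0,0],[0,0,0.045,0,0,0],[0,0,0.08,0,0,0],[0.03,-0.02,0.11,0,0,0],[0.06,-0.05,0.135,0,0,0],[0.08,-0.07,0.15,0,0,0],[0.08,-0.07,0.15,0,0,0],[0.08,-0.07,0.15,0,0,0]]'
python3 chk.py pics/w6.png
```

```text
time_s: 9.38
position: [0.5685, 0.0504, 0.2426]
tcp_rot: [[-0.97, 0.244, 0.005], [0.244, 0.97, -0.001], [-0.005, 0.001, -1.0]]
force: [-0.6, 0.2, -0.8]
opening: 0.004
grasp_force: 0.0
[0.5638 0.053  0.2396] [-0.0798  0.7131 -0.1694]
white 0.61 [315.0, 221.0] [0.5569 0.0571 0.0653]
red 0.76 [208.0, 201.3] [ 0.5172 -0.0307  0.066 ]
blue 0.87 [369.5, 125.2] [0.4892 0.121  0.0659]
green 0.91 [483.4, 156.5] [0.5372 0.2068 0.0743]
```

View pics/w6.png

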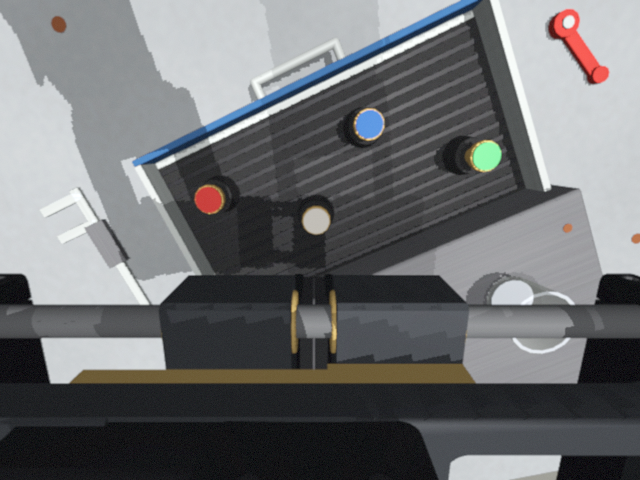

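White (316,220), red (210,199) and blue (369,125) are all about 9–10 mm down. Green (486,156) and the visible bystanders haven't moved, and the robot is clear of everything.

```bash
python3 -c "
from rig import bot
print(bot.hand_in())"
```

```text
the job is handed in; nothing more can be done
None
```

I pressed the white, red and blue holders in that order, each about 9–10 mm down by camera depth, left the green spare untouched, and handed the job in; no verdict came back.

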